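Put the detergent away behind the child lock

TASK

Put the red detergent pump bottle away in the small child-locked cupboard: pull its door ajar by the knob until the hidden safety catch holds it, then reach down through the gap, press the catch's pad and keep it pressed while you draw the door wide open. Stand the bottle upright in the rack on the inside of the door, let go, and shut the door fully so that the catch snaps in again. Do not knock the bottle over or push the other loose things about.

Things in the scene. Friction and masses are not known exactly. Their poses are not given: they have to be found in the camera images.
- cupboard: small worktop cupboard, oak carcass, grey-green door; 230 wide, 125 deep without door, 215 high; fixed. Origin: centre of its underside; -x points out of its front, +y to the free side of the door, z up. The top panel (12 thick) ends at the carcass front plane, x = -62.5; nothing overhangs the door, which is hinged at the -y edge and opens counter-clockwise seen from above.
- cupboard_door (a joint): opening of the door, rad: 0 shut, stop at 1.6; starts at 0 to 0.12. Hinge friction (0.05 N m, and 0.12 N m s) keeps it where it is left. It runs freely to about 0.235; there the catch holds it, however hard the knob is pulled, with a gap of about 45 at the catch between the door's inner face and the carcass front. Panel 16 thick, 228 wide, z = 12 to 209.
- door_hinge (a point): point on the door's hinge line at the height of the door's top edge (z = 209). Its axes turn with the door: +y along the door from the hinge to the free edge (229 away), +x square to the door towards its inside, z up. The panel lies at x = -18 to -2.
- knob_grip (a point): middle of the steel knob's head (28 diameter, 16 long, on a 12 thick stem) outside on the door: in door_hinge's frame x = -53 (35 off the outer face), y = 200, z = -30. Axes as door_hinge.
- safety_catch (a joint): angle of the sprung white catch arm (70 long, 13 wide) pivoted on the door's inside, rad: 0 at rest (up), stop at 0.45. Its hook bites behind a lip under the top panel; pressed past 0.17 it passes under. It springs up when let go, so keep it pressed until the door is past 0.38. As the door is shut the hook's sloping nose rides under the lip by itself (a few N) and snaps back to 0.
- catch_pad (a point): top of the red thumb pad (17 diameter) on the catch arm, reached from above through the gap of the ajar door: at rest x = 16, y = 185, z = -17 in door_hinge's frame. Straight down: 3 N to start, 5 N to free the hook (pad 3 down), 10 N at the stop (pad 6 to 7 down). Axes as door_hinge, tipping with the catch.
- rack_floor (a point): middle of the floor of the rack on the door's inside, 30 above the worktop; in door_hinge's frame x = 42, y = 88. Axes as door_hinge. The rack is 82 wide along x (door face to wire rail), 132 long along y; rails 33 high.
- soap_bottle: pump bottle with red detergent and dark green pump, 165 high, 0.25 to 0.5 kg. Origin: middle of its underside, z up. Body 57 (x) by 75 (y), 105 high; neck 30 by 30 from 105 to 135; pump head 34 diameter from 154 to 165 high, on the axis, spout along y. The pump is locked: lift the bottle from above by the pump head, fingers closing along x.
- mug_1: white mug, 62x85x51, a bystander. Origin: middle of its underside.
- mug_2: white mug, 62x85x51, a bystander. Origin: middle of its underside.
- lemon_1: lemon, 82x58x57, a bystander. Origin: middle of its underside.
- garlic_1: garlic bulb, 54x53x55, a bystander. Origin: middle of its underside.
There are look-alikes about, which are no part of the job. Several things look just like the soap_bottle: the one meant starts farthest to the robot's left.

How it is judged:
On the way, in this order (a step that is already met when the one before it is completed fails the run):
1. the safety catch is pressed down through the gap of the ajar door (value of joint safety_catch above 0.13 rad and value of joint cupboard_door between 0.1 and 0.4 rad), for 0.05 s.
2. the door is swung wide open (more than 0.9 rad) (value of joint cupboard_door above 0.9 rad), for 0.1 s.
3. the bottle stands upright in the rack of the open door, let go (value of joint cupboard_door above 0.6 rad and x of soap_bottle in the frame of rack_floor between -0.04 and 0.04 m and y of soap_bottle in the frame of rack_floor between -0.06 and 0.06 m and z of soap_bottle in the frame of rack_floor between -0.008 and 0.012 m and angle between soap_bottle's own z axis and vertical below 0.12 rad and contact force between the fingers and soap_bottle below 0.2 N and linear speed of soap_bottle below 0.03 m/s), for 0.2 s.
At the end, for the whole second after the job is handed in: The door is fully shut (under 0.03 rad) with the catch sprung back up (under 0.05 rad), and the bottle stands upright (within 0.12 rad) and still on the rack's floor inside (value of joint cupboard_door below 0.03 rad and value of joint safety_catch below 0.05 rad and x of soap_bottle in the frame of rack_floor between -0.04 and 0.04 m and y of soap_bottle in the frame of rack_floor between -0.06 and 0.06 m and z of soap_bottle in the frame of rack_floor between -0.008 and 0.012 m and angle between soap_bottle's own z axis and vertical below 0.12 rad and linear speed of soap_bottle below 0.02 m/s); the robot touches nothing.
It fails at once if the bottle is knocked over (angle between soap_bottle's own z axis and vertical above 0.7 rad).
It fails at once if another loose thing is pushed more than 40 mm (distance of any of mug_1, mug_2, lemon_1, garlic_1 from where it was at the start of the episode above 0.04 m).
It also fails if it takes over 72 s, if anything falls off the work surface, if the arm or the gripper's body presses on something with over 40 N, if the wrist force passes 120 N, or if a joint passes its speed limit or range.

ROBOT

A 6-joint arm with a two-finger parallel gripper is mounted at the origin on a cart in front of the work surface, level with it; the furniture and walls round the work are solid. World frame = base frame: x ahead of the robot, y to its left, z up, the work surface at z = 0. Lengths are in m, angles in rad, forces in N, time in s.
With the tool pointing down it reaches from about 0.35 to 0.975 m from the base axis. Payload 4.9 kg.
Tool frame: the origin (TCP) lies on the front face of the gripper's body, between the roots of the fingers; the fingertips stand ctrl.finger_overhang ahead of it and the grasp point (between the pads) lies 54 mm ahead of it (ctrl.finger_overhang is the distance from the TCP to the fingertips, in m); z points along the fingers, y is the line along which they close (so a half turn about z gives the same grasp; the last joint's range is limited). The gripper opens to 85 mm and grips with 20 to 120 N. Pads are 22 mm wide; open, the fingers measure 114 mm over their backs; the gripper's body (76 mm by 85 mm) begins 54 mm behind the grasp point. The pads swing forward as they close: fully open they stand 13 mm farther back than shut.
Start: joints at [1.086, 0.053, 1.613, -0, 1.476, -0.119], TCP at [0.224, 0.584, 0.304] pointing down, gripper open.
Joint ranges: [-3.01, 3.01], [-1.01, 2.22], [0.06, 2.58], [-1.02, 4.17], [0.09, 2.62], [-3.14, 3.14]. Speed limits (rad/s): [2.57, 2.57, 3.14, 3.14, 3.14, 3.14].

INTERFACE

Orientations are given as a rotation vector (axis times angle).
In Python, from station import ctrl, vision gives the robot as it stands. The module is installed in compiled form; this text tells all that it offers.
- The arm moves only by the tool drive_tool, never from a script. Its argument "rows" is a list of rows, each a list of 2 entries, a list of its own where there are three numbers: the shift along the tool's x, y, z in m, then the turn about the tool's z in rad. A call has 1 to 10 rows; each row shifts and turns the commanded pose from where the row before left it, along the tool's axes as they then stand; what a row does not reach is not made up. A row lasts 1/10 s, in which the tool goes at most 50 mm and 8.59 degrees, less where a joint would pass 70% of its speed; a pose out of reach is approached as far as the arm can. A call with a gripper value outside its range is refused whole. "jaw" is the closure, from 0 (fully open) to 1 (shut), set as the call begins (left out, the last holds). The fingers move at their own pace and stop on an object; "grip_force" is the grip in N (left out, the last holds). Time passes only in rows, so rows that do not move let the fingers close. It gives the time, the measured TCP pose, the force, the opening and the grip force at its end, in the units of the state.
- ctrl.get_obs(): the state, without advancing time (a new reading comes with each control period).
- vision.get_image(name): name is "side" or "top"; returns a dict with "image" (384x512x3 uint8, blue, green, red), "vertical_fov" (degrees; the focal length in pixels is half the picture's height over the tangent of half this angle, whatever the lens; pixels are square), "cx", "cy" (the principal point, pixels), "R" (3x3) and "t" (3): a world point X has camera coordinates R X + t. Camera axes: x right, y down, z forward; pixel columns grow to the right and rows downward; lengths in m; the calibration is good to about 2 mm. A picture is of the moment at which its call begins. There is no depth.
- ctrl.finish_job(): hands the job in; it is judged then, once.
The state is a dict: "t": time; "q": joint angles; "dq": joint speeds; "effort": joint torques, N m; "tool_pos": TCP position; "tool_rot": TCP orientation; "contact_force": force on the tool from outside, world axes, zero at the start; "wrist_torque": the same for the moment, N m; "opening": finger opening in m; "grip_force": force on a finger pad.
Only numpy, scipy, OpenCV 4.12 (cv2) and the standard library are available. Lean on these libraries where they do the work, as an engineer would, in place of code of your own. Each camera call takes 0.05 s, during which the arm holds its last target. There are 200 camera calls.

## Working session

There is one attempt and no reset: what is moved stays moved. The work goes in short steps, Python scripts to look and compute and a tool call to move; the robot and the scene stay as the last step left them, time stands still between calls to the robot, and variables do not carry over. Pictures are saved under pics/ and viewed, at most 10 in all, crops included, and the job is handed in when it is done.

Besides the shell and the picture viewer there is one more tool, called as name(argument=value, ...), one argument or row to a line, values as JSON. drive_tool: Moves the arm, as the interface text tells. Its arguments: {"type":"object","properties":{"rows":{"type":"array","items":{"type":"array"}},"jaw":{"type":"number"},"grip_force":{"type":"number"}},"required":["rows"]}

```bash
mkdir -p pics; python3 - <<'E'
from station import ctrl, vision
import cv2, pickle
d={n:vision.get_image(n) for n in("side","top")}
pickle.dump(d,open("im0.pkl","wb"))
for n in d:
    cv2.imwrite(f"pics/{n}0.png",cv2.resize(d[n]["image"],(800,600)))
    print(n,d[n]["vertical_fov"],d[n]["cx"],d[n]["cy"],d[n]["R"].tolist(),d[n]["t"])
o=ctrl.get_obs();print(o, ctrl.finger_overhang)
E
```

```text
side 55.68431392827489 257.3197613825297 192.24724239843755 [[-0.12825190057635688, -0.9917357287876958, -0.003419684852470905], [-0.7439225311422772, 0.09848368057602015, -0.6609691613979187], [0.6558435161358386, -0.08222657056048482, -0.7504052727936027]] [-0.2471375   0.46959739  0.69284513]
top 52.3319602128557 252.5141191587367 198.71158061858256 [[-0.006125330523499978, -0.9999154391470904, -0.011471481214706699], [-0.996783830137931, 0.0070219824078447445, -0.07982911585768844], [0.07990291797884606, 0.010945607262523587, -0.9967425532102663]] [-0.32008703  0.47113686  1.11758757]
{'t': 0.1, 'q': array([ 1.08598100e+00,  5.32714084e-02,  1.61415219e+00,  6.00557632e-06,
        1.47602214e+00, -1.18995340e-01]), 'dq': array([ 2.18934904e-04, -1.56071367e-03, -3.68300937e-03,  9.85644987e-05,
       -1.37912758e-03, -1.64122392e-03]), 'effort': array([ 6.41550760e-04, -3.94901454e+01, -3.71365607e+01, -1.40291763e-04,
        3.86935193e-03, -2.07029572e-06]), 'tool_pos': array([0.22336412, 0.58325937, 0.30280058]), 'tool_rot': array([-5.71329322e-01, -3.08863755e+00,  2.77588520e-03]), 'contact_force': array([-0.01074532, -0.9297267 , -0.41886313]), 'wrist_torque': array([ 0.01534168, -0.03714003,  0.016643  ]), 'grip_force': 0.0, 'opening': 0.08523183037686775} 0.0726
```

View pics/side0.png

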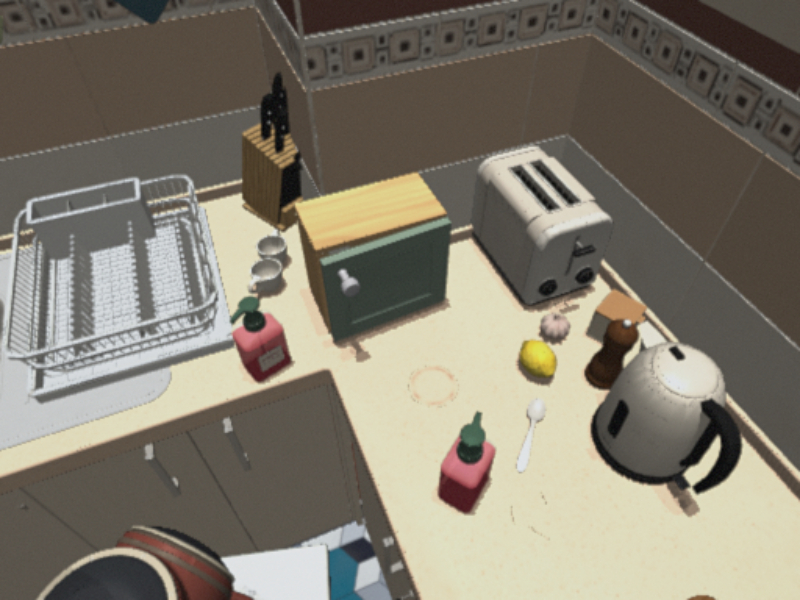

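View pics/top0.png

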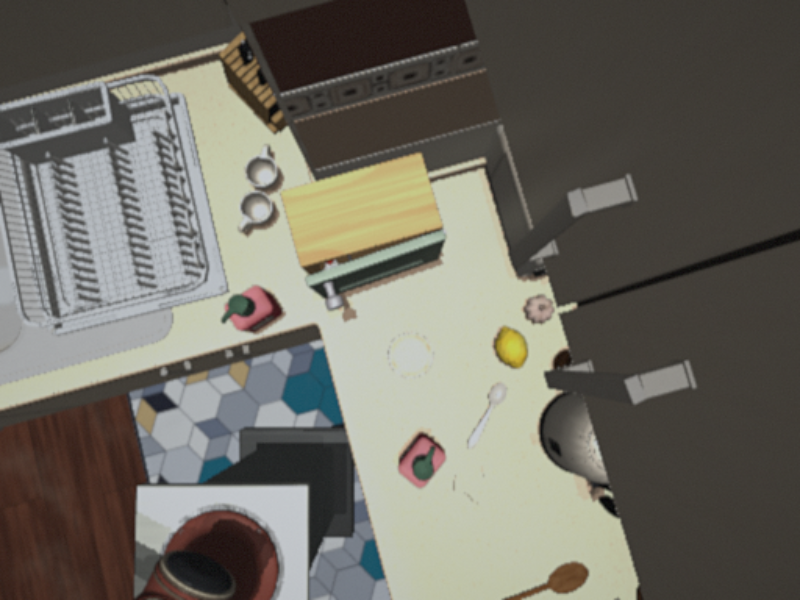

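The side view shows the cupboard with its knob at (348,283), the target bottle at (260,340) and its look-alike at (467,465). In the top view the cupboard top spans (281,193), (421,153), (443,232) and (300,265). The ajar door's top edge runs (309,283)–(443,240), and the target bottle's pump is at (240,305).

```bash
cat > h.py <<'E'
import numpy as np, cv2, pickle
def cam(v):
    return 192/np.tan(np.radians(v["vertical_fov"]/2)), np.array(v["R"]), np.array(v["t"])
def ray(v,p):
    f,R,t=cam(v); d=R.T@np.array([(p[0]-v["cx"])/f,(p[1]-v["cy"])/f,1]); return -R.T@t,d
def plane(v,p,z):
    c,d=ray(v,p); return c+d*(z-c[2])/d[2]
def proj(v,X):
    f,R,t=cam(v); c=R@np.array(X)+t; return np.array([f*c[0]/c[2]+v["cx"],f*c[1]/c[2]+v["cy"]])
def tri(v1,p1,v2,p2):
    c1,d1=ray(v1,p1);c2,d2=ray(v2,p2)
    s=np.linalg.lstsq(np.c_[d1,-d2],c2-c1,rcond=None)[0]
    a,b=c1+d1*s[0],c2+d2*s[1]; return (a+b)/2,np.linalg.norm(a-b)
E
python3 - <<'E'
from h import *
d=pickle.load(open("im0.pkl","rb"));t=d["top"];s=d["side"]
out=[]
for n,v,(x0,y0,x1,y1) in(("t",t,(130,90,300,220)),("s",s,(130,100,300,250))):
    c=v["image"][y0:y1,x0:x1]; out.append(cv2.resize(c,(400,306) if n=="t" else (400,400),interpolation=cv2.INTER_CUBIC))
    hsv=cv2.cvtColor(v["image"],cv2.COLOR_BGR2HSV)
    for name,lo,hi in(("wood",(10,90,120),(28,255,255)),("green",(50,25,20),(95,255,255)),("red",(165,90,60),(180,255,255))):
        m=cv2.inRange(hsv,lo,hi);k,l,st,ce=cv2.connectedComponentsWithStats(m)
        for i in range(1,k):
            if st[i,4]>60:
                cn=cv2.findContours((l==i).astype('u1'),0,2)[0][0]
                print(n,name,st[i],ce[i].round(1),cv2.boxPoints(cv2.minAreaRect(cn)).round(1).tolist())
print("camtop",-np.array(t["R"]).T@t["t"],"side",-np.array(s["R"]).T@s["t"])
cv2.imwrite("pics/c1.png",cv2.resize(t["image"][90:220,130:300],(785,600),interpolation=cv2.INTER_CUBIC))
cv2.imwrite("pics/c2.png",cv2.resize(s["image"][105:250,140:300],(662,600),interpolation=cv2.INTER_CUBIC))
E
```

```text
t wood [141  21  16  16  71] [148.5  28.5] [[140.0, 33.900001525878906], [154.5, 20.5], [157.10000610351562, 23.200000762939453], [142.5, 36.70000076293945]]
t wood [181  98  92  35 616] [236.2 112.6] [[179.10000610351562, 121.0999984741211], [269.1000061035156, 96.80000305175781], [272.1000061035156, 108.0], [182.10000610351562, 132.1999969482422]]
t wood [222 110  51  15  79] [247.1 117.6] [[221.89999389648438, 123.5], [271.8999938964844, 109.5999984741211], [272.3999938964844, 111.4000015258789], [222.39999389648438, 125.30000305175781]]
t wood [ 184  115   99   56 2516] [232.9 143.4] [[183.6999969482422, 138.3000030517578], [274.0, 113.69999694824219], [282.79998779296875, 146.0], [192.5, 170.6999969482422]]
t wood [318 209  20  27 306] [327.1 221.8] [[312.3999938964844, 226.1999969482422], [321.79998779296875, 207.39999389648438], [341.79998779296875, 217.39999389648438], [332.3999938964844, 236.1999969482422]]
t green [213 148  72  39 656] [248.9 168.6] [[210.0, 171.89999389648438], [282.29998779296875, 146.3000030517578], [287.79998779296875, 161.8000030517578], [215.5, 187.5]
[... 1742 characters left out ...]
 187.0], [172.8000030517578, 193.89999389648438], [166.0, 212.5]]
s green [293 264  17  32 337] [301.4 281.8] [[291.29998779296875, 293.5], [297.5, 262.29998779296875], [312.20001220703125, 265.20001220703125], [305.8999938964844, 296.3999938964844]]
s red [149 201  36  42 545] [166.2 222. ] [[145.8000030517578, 213.89999389648438], [172.8000030517578, 198.89999389648438], [190.0, 229.8000030517578], [163.0, 244.8000030517578]]
s red [281 283  35  44 855] [296.6 305.7] [[273.5, 314.29998779296875], [295.1000061035156, 274.70001220703125], [320.5, 288.6000061035156], [298.8999938964844, 328.1000061035156]]
camtop [ 0.37836245 -0.33560095  1.14788565] side [-0.13674977 -0.23437249  0.8294589 ]
```

View pics/c1.png

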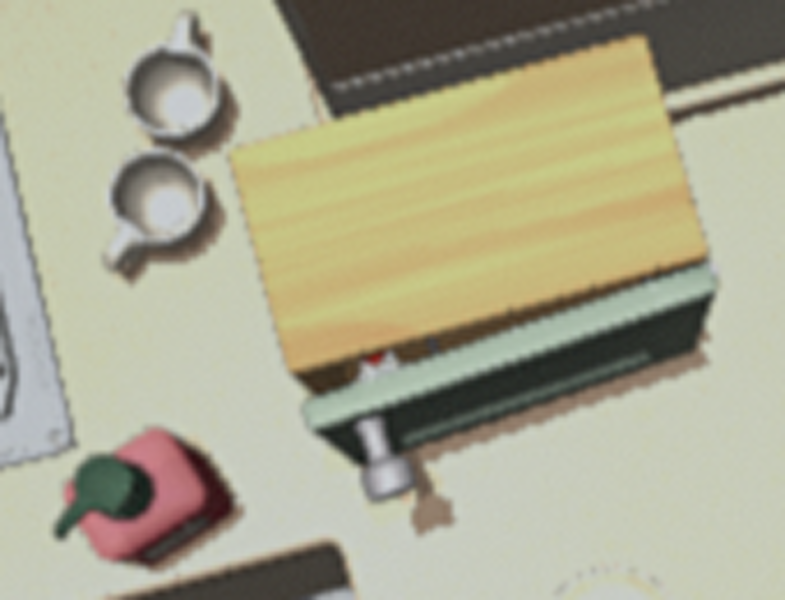

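View pics/c2.png

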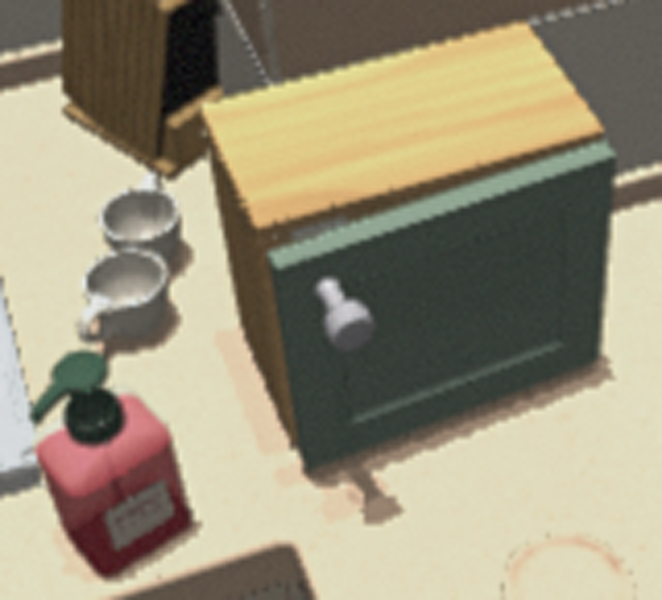

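Crop 1 shows the wood top corners at (231,152), (645,38), (707,262) and (293,372), the knob head at (387,475), the catch pad in red at (375,360) and the pump head at (125,488). In crop 2 the knob is at (349,324) and the pump head at (82,372).

```bash
cat > m1.py <<'E'
from h import *
d=pickle.load(open("im0.pkl","rb"));t=d["top"];s=d["side"]
A=lambda p:(130+(p[0]+.5)/4.618-.5,90+(p[1]+.5)/4.615-.5)
B=lambda p:(140+(p[0]+.5)/4.1375-.5,105+(p[1]+.5)/4.138-.5)
C=np.array([plane(t,A(p),.215) for p in((231,152),(645,38),(707,262),(293,372))])
S=np.array([plane(s,B(p),.215) for p in((205,105),(530,25),(605,132),(257,222))])
print("top",C.round(4).tolist(),"\nside",S.round(4).tolist())
for Q in(C,S): print([np.linalg.norm(Q[i]-Q[(i+1)%4]).round(4) for i in range(4)])
D=[plane(t,A(p),.209) for p in((303,402),(320,428),(716,290),(711,266))]
print("door",np.round(D,4).tolist())
D2=[plane(s,B(p),.209) for p in((272,250),(280,268),(614,155),(608,140))]
print("doorS",np.round(D2,4).tolist())
print("knob",tri(t,A((387,475)),s,B((349,324))))
print("pump",tri(t,A((125,488)),s,B((82,372))),plane(t,A((125,488)),.165),plane(s,B((82,372)),.165))
print("pad",plane(t,A((375,360)),.192))
print("body top",[plane(t,A(p),.105).round(3).tolist() for p in((152,430),(207,495),(110,562),(70,492))])
for n,ps in(("mug",((160,195),(175,90))),):
    for p in ps: print(n,plane(t,A(p),.05))
print("rim",plane(t,A((110,255)),.03))
for n,p in(("lemon",(511,347)),("garlic",(539,308)),("bot2",(425,462)),("rackedge",(210,290)),("counter corner",(322,335)),("counter low",(0,410)),("leftknob",(240,350))):
    print(n,plane(t,(p[0]*.64,p[1]*.64),.165 if n=="bot2" else .03 if n!="rackedge" else .0))
E
python3 m1.py
```

```text
top [[0.6407, -0.1488, 0.215], [0.7002, -0.3679, 0.215], [0.5796, -0.3992, 0.215], [0.5231, -0.1823, 0.215]] 
side [[0.6425, -0.1505, 0.215], [0.6991, -0.3698, 0.215], [0.5823, -0.4001, 0.215], [0.5285, -0.1806, 0.215]]
[np.float64(0.227), np.float64(0.1246), np.float64(0.2241), np.float64(0.1222)]
[np.float64(0.2264), np.float64(0.1207), np.float64(0.226), np.float64(0.1179)]
door [[0.5081, -0.1867, 0.209], [0.4943, -0.1957, 0.209], [0.5659, -0.4041, 0.209], [0.5788, -0.4017, 0.209]]
doorS [[0.5098, -0.1882, 0.209], [0.4941, -0.1923, 0.209], [0.5667, -0.4033, 0.209], [0.5814, -0.4022, 0.209]]
knob (array([ 0.47202546, -0.22824194,  0.1796751 ]), np.float64(0.001238482981806304))
pump (array([ 0.46772158, -0.07618342,  0.16368991]), np.float64(0.010921697180671094)) [ 0.46740265 -0.08216014  0.165     ] [ 0.4678521  -0.07088302  0.165     ]
pad [ 0.53285995 -0.22244855  0.192     ]
body top [[0.507, -0.082, 0.105], [0.468, -0.115, 0.105], [0.43, -0.059, 0.105], [0.471, -0.035, 0.105]]
mug [ 0.66031273 -0.07181876  0.05      ]
mug [ 0.72685629 -0.08039797  0.05      ]
rim [ 0.62723969 -0.03587562  0.03      ]
lemon [ 0.39966626 -0.53532982  0.03      ]
garlic [ 0.47068342 -0.58804874  0.03      ]
bot2 [ 0.21626449 -0.37152138  0.165     ]
rackedge [0.51185255 0.02702341 0.        ]
counter corner [ 0.42382813 -0.19002352  0.03      ]
counter low [0.2907106  0.39848835 0.03      ]
leftknob [ 0.39732835 -0.03962831  0.03      ]
```

```bash
cat >> h.py <<'E'
from scipy.spatial.transform import Rotation as Rn
PSI=0.255; H=np.array([.5804,-.4016])
def dpt(q,x,y):
    a=PSI+q; return H+x*np.array([np.cos(a),np.sin(a)])+y*np.array([-np.sin(a),np.cos(a)])
def yang(q): return np.pi/2+PSI+q      # world angle of door y
def rows(o,wps,n):
    """wps: list of (x,y,z,yaw of tool y); n rows per leg. Print drive rows."""
    R=Rn.from_rotvec(o["tool_rot"]).as_matrix(); p=np.array(o["tool_pos"]); out=[]
    cur=np.arctan2(R[1,1],R[0,1])
    for w,k in zip(wps,n):
        w=np.array(w); p0=p.copy(); c0=cur; dy=(w[3]-c0+np.pi)%(2*np.pi)-np.pi
        for i in range(1,k+1):
            tgt=p0+(w[:3]-p0)*i/k; tc=c0+dy*i/k
            X=np.array([-np.sin(cur),np.cos(cur),0]);Y=np.array([np.cos(cur),np.sin(cur),0])
            e=tgt-p; s=np.round([X@e,Y@e,-e[2]],3); tu=round(float(cur-tc),3)
            p=p+X*s[0]+Y*s[1]-np.array([0,0,s[2]]); cur-=tu
            out.append([s.tolist(),tu])
    for i in range(0,len(out),10): print(str(out[i:i+10]).replace(" ",""))
E
python3 - <<'E'
from h import *
from station import ctrl
o=ctrl.get_obs();y=1.88
rows(o,[(.36,.15,.30,y),(.47,-.228,.30,y),(.47,-.228,.24,y)],(13,11,4))
E
```

```text
[[[-0.022,-0.027,0.0],-0.052],[[-0.02,-0.029,0.0],-0.052],[[-0.019,-0.029,0.001],-0.052],[[-0.017,-0.031,-0.0],-0.052],[[-0.016,-0.031,0.0],-0.052],[[-0.014,-0.032,0.0],-0.052],[[-0.012,-0.033,0.001],-0.051],[[-0.011,-0.033,-0.0],-0.052],[[-0.008,-0.034,-0.0],-0.052],[[-0.007,-0.034,0.0],-0.052]]
[[[-0.006,-0.035,0.0],-0.052],[[-0.003,-0.034,0.001],-0.052],[[-0.002,-0.035,-0.0],-0.052],[[0.001,-0.036,-0.0],-0.0],[[0.001,-0.036,-0.0],-0.0],[[0.001,-0.035,-0.0],-0.0],[[0.001,-0.036,-0.0],-0.0],[[0.001,-0.036,-0.0],-0.0],[[0.001,-0.036,-0.0],-0.0],[[0.001,-0.036,-0.0],-0.0]]
[[[0.0,-0.035,-0.0],-0.0],[[0.001,-0.036,-0.0],-0.0],[[0.001,-0.036,-0.0],-0.0],[[0.001,-0.036,-0.0],-0.0],[[0.0,0.0,0.015],-0.0],[[0.0,0.0,0.015],-0.0],[[0.0,0.0,0.015],-0.0],[[0.0,0.0,0.015],-0.0]]
```

drive_tool(
  rows=[
    [[-0.022,-0.027,0.0],-0.052],
    [[-0.02,-0.029,0.0],-0.052],
    [[-0.019,-0.029,0.001],-0.052],
    [[-0.017,-0.031,0],-0.052],
    [[-0.016,-0.031,0.0],-0.052],
    [[-0.014,-0.032,0.0],-0.052],
    [[-0.012,-0.033,0.001],-0.051],
    [[-0.011,-0.033,0],-0.052],
    [[-0.008,-0.034,0],-0.052],
    [[-0.007,-0.034,0.0],-0.052],
  ],
  jaw=0,
)

```text
t: 1.1
tool_pos: [0.328, 0.2489, 0.3014]
tool_rot: [0.244, -3.132, 0.0]
contact_force: [0.6, 0.4, -0.9]
opening: 0.0852
grip_force: 0.0
```

drive_tool(
  rows=[
    [[-0.006,-0.035,0.0],-0.052],
    [[-0.003,-0.034,0.001],-0.052],
    [[-0.002,-0.035,0],-0.052],
    [[0.001,-0.036,0],0],
    [[0.001,-0.036,0],0],
    [[0.001,-0.035,0],0],
    [[0.001,-0.036,0],0],
    [[0.001,-0.036,0],0],
    [[0.001,-0.036,0],0],
    [[0.001,-0.036,0],0],
  ],
)

```text
t: 2.1
tool_pos: [0.4298, -0.0921, 0.3005]
tool_rot: [0.483, -3.104, -0.0]
contact_force: [0.8, 0.5, 0.2]
opening: 0.0855
grip_force: 0.0
```

drive_tool(
  rows=[
    [[0.0,-0.035,0],0],
    [[0.001,-0.036,0],0],
    [[0.001,-0.036,0],0],
    [[0.001,-0.036,0],0],
    [[0,0,0],0],
    [[0,0,0],0],
  ],
)

```text
t: 2.7
tool_pos: [0.4702, -0.2281, 0.3001]
tool_rot: [0.482, -3.103, -0.002]
contact_force: [0.8, -0.2, -0.0]
opening: 0.0855
grip_force: 0.0
```

drive_tool(
  rows=[
    [[0,0,0.015],0],
    [[0,0,0.015],0],
    [[0,0,0.015],0],
    [[0,0,0.015],0],
    [[0,0,0.006],0],
    [[0,0,0],0],
  ],
)

```text
t: 3.3
tool_pos: [0.4699, -0.2272, 0.233]
tool_rot: [0.484, -3.102, -0.003]
contact_force: [-1.4, 0.3, 0.7]
opening: 0.0854
grip_force: 0.0
```

drive_tool(
  rows=[
    [[0,0,0],0],
    [[0,0,0],0],
    [[0,0,0],0],
    [[0,0,0],0],
    [[0,0,0],0],
    [[0,0,0],0],
    [[0,0,0],0],
  ],
  jaw=1,
  grip_force=30,
)

```text
t: 4.0
tool_pos: [0.4708, -0.2279, 0.2357]
tool_rot: [-0.484, 3.103, -0.001]
contact_force: [-1.2, 2.0, 5.2]
opening: 0.0266
grip_force: 29.7
```

```bash
python3 - <<'E'
from h import *
from station import ctrl,vision
v=vision.get_image("side");cv2.imwrite("pics/k1.png",cv2.resize(v["image"][90:250,140:330],(712,600)))
o=ctrl.get_obs();print(o["opening"],o["grip_force"],o["contact_force"],o["tool_pos"])
E
```

```text
0.026669775001975378 29.715904179465724 [-2.07657058  3.05704689  5.17557206] [ 0.47078541 -0.22785823  0.23573641]
```

View pics/k1.png

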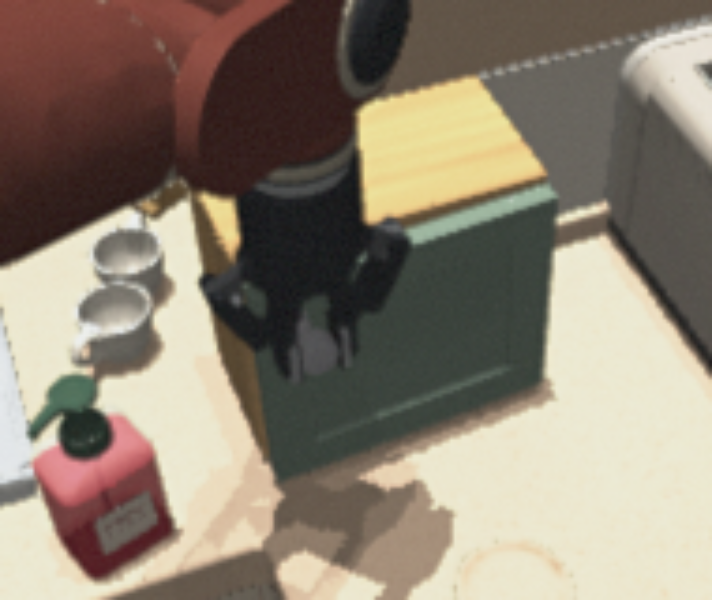

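The knob head is held between the fingers at (318,350). Next I pull along the arc.

```bash
python3 - <<'E'
from h import *
from station import ctrl
o=ctrl.get_obs();p=o["tool_pos"]
q=min(np.linspace(-.05,.3,351),key=lambda q:np.hypot(*(dpt(q,-.053,.2)-p[:2])));print("q",q,dpt(q,-.053,.2)-p[:2])
R=Rn.from_rotvec(o["tool_rot"]).as_matrix();off=np.arctan2(R[1,1],R[0,1])-q; b=p[:2]-dpt(q,-.053,.2)
qs=np.linspace(q,.235,10)[1:]
rows(o,[(*(dpt(a,-.053,.2)+b),p[2],off+a) for a in qs],[1]*9)
E
```

```text
q 0.049 [-0.00082302  0.0012226 ]
[[[0.004,-0.001,-0.0],-0.021],[[0.004,-0.001,-0.0],-0.02],[[0.004,-0.001,-0.0],-0.021],[[0.005,-0.001,-0.0],-0.021],[[0.004,-0.002,-0.0],-0.02],[[0.004,-0.001,-0.0],-0.021],[[0.004,-0.001,-0.0],-0.021],[[0.004,-0.001,-0.0],-0.02],[[0.004,-0.001,-0.0],-0.021]]
```

drive_tool(
  rows=[
    [[0.004,-0.001,0],-0.02],
    [[0.004,-0.001,0],-0.02],
    [[0.004,-0.001,0],-0.02],
    [[0.005,-0.001,0],-0.02],
    [[0.004,-0.001,0],-0.02],
    [[0.004,-0.001,0],-0.02],
    [[0.004,-0.001,0],-0.02],
    [[0.003,-0.001,0],-0.02],
    [[0,0,0],0],
  ],
)

```text
t: 4.95
tool_pos: [0.4441, -0.2483, 0.2358]
tool_rot: [-0.73, 3.053, -0.006]
contact_force: [3.6, -4.1, 3.7]
opening: 0.0263
grip_force: 29.7
```

drive_tool(
  rows=[
    [[0.003,-0.001,0],-0.01],
    [[0.003,-0.001,0],-0.01],
    [[0,0,0],0],
    [[0,0,0],0],
  ],
)

```text
t: 5.35
tool_pos: [0.4419, -0.2503, 0.2357]
tool_rot: [-0.759, 3.038, 0.001]
contact_force: [14.7, 4.9, 2.1]
opening: 0.0267
grip_force: 29.5
```

drive_tool(
  rows=[
    [[0,0,0],0],
    [[0,0,0],0],
    [[0,0,0],0],
    [[0,0,0],0],
    [[0,0,0],0],
  ],
  jaw=0.3,
)

```text
t: 5.85
tool_pos: [0.439, -0.2515, 0.2345]
tool_rot: [0.76, -3.047, -0.001]
contact_force: [-0.8, 0.5, -0.2]
opening: 0.0599
grip_force: 0.0
```

drive_tool(
  rows=[
    [[0,0,-0.02],0],
    [[0,0,-0.025],0],
    [[0,0,-0.025],0],
    [[0,0,0],0],
    [[0,0,0],0],
  ],
)

```text
t: 6.35
tool_pos: [0.4393, -0.2516, 0.3051]
tool_rot: [-0.761, 3.048, -0.001]
contact_force: [0.1, 0.2, -1.3]
opening: 0.0598
grip_force: 0.0
```

drive_tool(
  rows=[
    [[0.02,0.05,0],0],
    [[0.02,0.05,0],0],
    [[0.02,0.05,0],0],
    [[0,0,0],0],
    [[0,0,0],0],
    [[0,0,0],0],
    [[0,0,0],0],
  ],
  jaw=1,
)

```text
t: 7.05
tool_pos: [0.3253, -0.1553, 0.3043]
tool_rot: [0.76, -3.047, -0.003]
contact_force: [0.3, -0.0, 0.0]
opening: 0.0001
grip_force: 0.0
```

```bash
python3 - <<'E'
from h import *
from station import ctrl,vision
v=vision.get_image("top");w=vision.get_image("side");pickle.dump({"top":v,"side":w},open("im1.pkl","wb"))
a=cv2.resize(v["image"][90:220,150:300],(692,600),interpolation=cv2.INTER_CUBIC)
cv2.imwrite("pics/g1.png",a)
o=ctrl.get_obs();print(o["opening"],o["tool_pos"],o["tool_rot"],o["q"],o["t"])
c=[proj(v,[*dpt(.235,x,y),z]) for x,y,z in((16,185,192),(-2,229,209),(-18,229,209),(-2,0,209)) for x,y,z in [(x/1e3,y/1e3,z/1e3)]]
print(np.round([( (p[0]-150)*4.615,(p[1]-90)*4.615) for p in c]))
E
```

```text
8.34261227289196e-05 [ 0.32528616 -0.1553269   0.30444863] [ 7.59988341e-01 -3.04677499e+00 -2.77627403e-03] [-6.52795578e-01 -6.58159347e-01  2.17714313e+00 -3.88914669e-05
  1.62490218e+00 -2.71249752e+00] 7.15
[[296. 405.]
 [235. 471.]
 [249. 497.]
 [618. 264.]]
```

View pics/g1.png

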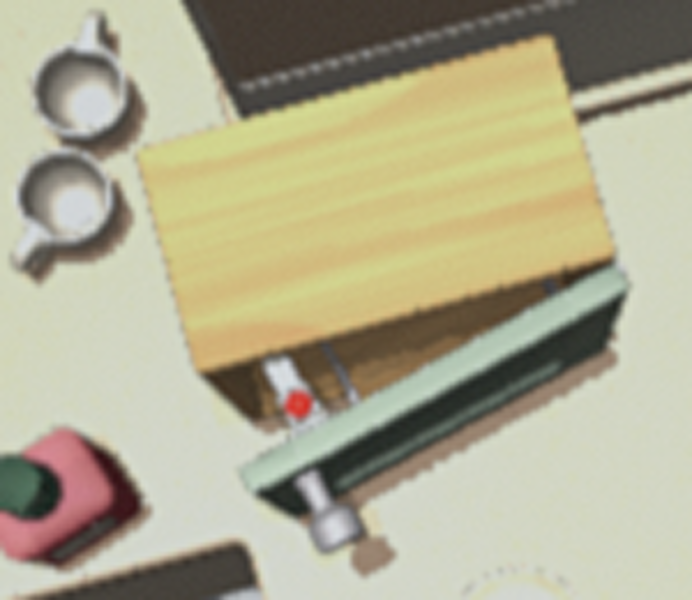

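The gap is open with the door held at the catch. The pad shows at (298,404) against a predicted (296,405), so the model is good. Joint 6 is near its range, so I'll make a half turn on the way there.

```bash
python3 - <<'E'
from h import *
from station import ctrl
o=ctrl.get_obs();q=.235
P=dpt(q,.012,.185);print(P)
R=Rn.from_rotvec(o["tool_rot"]).as_matrix();c=np.arctan2(R[1,1],R[0,1]);print(c,yang(q))
o["tool_rot"]=(Rn.from_matrix(R)*Rn.from_rotvec([0,0,3.14])).as_rotvec()
rows(o,[(*P,.304,yang(q)-np.pi),(*P,.274,yang(q)-np.pi)],(6,3))
E
```

```text
[ 0.5039222  -0.23272091]
2.0596988592982193 2.0607963267948963
[[[0.02,0.025,0.0],0.0],[[0.02,0.026,0.0],0.0],[[0.021,0.025,0.0],0.0],[[0.02,0.026,0.0],0.0],[[0.02,0.025,0.0],0.0],[[0.02,0.025,0.0],0.0],[[0.0,0.0,0.01],0.0],[[0.0,0.0,0.01],0.0],[[0.0,0.0,0.01],0.0]]
```

drive_tool(
  rows=[
    [[0,0,0],0.149],
    [[0,0,0],0.149],
    [[0,0,0],0.149],
    [[0,0,0],0.149],
    [[0,0,0],0.149],
    [[0,0,0],0.149],
    [[0,0,0],0.149],
    [[0,0,0],0.149],
    [[0,0,0],0.149],
    [[0,0,0],0.149],
  ],
)

```text
t: 8.15
tool_pos: [0.3252, -0.1552, 0.3046]
tool_rot: [-1.515, -2.75, -0.0]
contact_force: [-0.5, -0.1, -0.4]
opening: -0.0
grip_force: 0.0
```

drive_tool(
  rows=[
    [[0,0,0],0.149],
    [[0,0,0],0.149],
    [[0,0,0],0.149],
    [[0,0,0],0.149],
    [[0,0,0],0.149],
    [[0,0,0],0.149],
    [[0,0,0],0.149],
    [[0,0,0],0.149],
    [[0,0,0],0.149],
    [[0,0,0],0.149],
  ],
)

```text
t: 9.15
tool_pos: [0.3252, -0.1552, 0.3046]
tool_rot: [-2.979, -0.994, 0.001]
contact_force: [1.1, -0.2, 0.1]
opening: 0.0002
grip_force: 0.0
```

drive_tool(
  rows=[
    [[0,0,0],0.149],
    [[0,0,0],0.011],
    [[0,0,0],0],
  ],
)

```text
t: 9.45
tool_pos: [0.325, -0.155, 0.3047]
tool_rot: [-3.046, -0.767, 0.001]
contact_force: [-0.1, -0.4, -0.3]
opening: 0.0003
grip_force: 0.0
```

drive_tool(
  rows=[
    [[0.02,0.025,0],0],
    [[0.02,0.026,0],0],
    [[0.021,0.025,0],0],
    [[0.02,0.026,0],0],
    [[0.02,0.025,0],0],
    [[0.02,0.025,0],0],
    [[0,0,0],0],
    [[0,0,0],0],
  ],
)

```text
t: 10.25
tool_pos: [0.5033, -0.2319, 0.304]
tool_rot: [-3.045, -0.765, 0.003]
contact_force: [-0.5, 0.1, -0.2]
opening: -0.0001
grip_force: 0.0
```

drive_tool(
  rows=[
    [[0,0,0.01],0],
    [[0,0,0.01],0],
    [[0,0,0.01],0],
    [[0,0,0],0],
    [[0,0,0],0],
  ],
)

```text
t: 10.75
tool_pos: [0.5026, -0.2312, 0.274]
tool_rot: [-3.046, -0.763, 0.001]
contact_force: [0.6, -0.1, -1.4]
opening: -0.0003
grip_force: 0.7
```

drive_tool(
  rows=[
    [[0,0,0.003],0],
    [[0,0,0.003],0],
    [[0,0,0.003],0],
    [[0,0,0.002],0],
    [[0,0,0],0],
    [[0,0,0],0],
  ],
)

```text
t: 11.35
tool_pos: [0.5031, -0.2318, 0.264]
tool_rot: [3.047, 0.763, 0.0]
contact_force: [0.2, -0.7, 0.3]
opening: 0.0001
grip_force: 0.9
```

drive_tool(
  rows=[
    [[0,0,0.002],0],
    [[0,0,0.001],0],
    [[0,0,0],0],
    [[0,0,0],0],
  ],
)

```text
t: 11.75
tool_pos: [0.5033, -0.2319, 0.2615]
tool_rot: [3.047, 0.763, 0.001]
contact_force: [-0.4, 1.0, 5.8]
opening: -0.0001
grip_force: 2.5
```

drive_tool(
  rows=[
    [[0,0,0.002],0],
    [[0,0,0.001],0],
    [[0,0,0],0],
    [[0,0,0],0],
  ],
)

```text
t: 12.15
tool_pos: [0.5036, -0.2318, 0.2597]
tool_rot: [3.046, 0.763, 0.002]
contact_force: [-2.1, 2.4, 9.3]
opening: -0.0002
grip_force: 6.4
```

```bash
python3 - <<'E'
from h import *
from station import ctrl
o=ctrl.get_obs();z=o["tool_pos"][2]
qs=[.235]+list(.235+.04*np.arange(1,11))
rows(o,[(*dpt(a,.008,.185),z,yang(a)-np.pi) for a in qs],[2]+[1]*10)
E
```

```text
[[[-0.002,0.0,-0.0],0.0],[[-0.002,0.001,-0.0],0.001],[[-0.007,-0.0,-0.0],-0.04],[[-0.008,-0.0,-0.0],-0.04],[[-0.007,-0.001,-0.0],-0.04],[[-0.008,0.0,-0.0],-0.04],[[-0.007,0.0,-0.0],-0.04],[[-0.008,-0.0,-0.0],-0.04],[[-0.007,-0.0,-0.0],-0.04],[[-0.007,-0.0,-0.0],-0.04]]
[[[-0.008,-0.001,-0.0],-0.04],[[-0.007,0.0,-0.0],-0.04]]
```

drive_tool(
  rows=[
    [[-0.002,0,0],0],
    [[-0.002,0.001,0],0],
    [[-0.007,0,0],-0.04],
    [[-0.008,0,0],-0.04],
    [[-0.007,-0.001,0],-0.04],
    [[-0.008,0,0],-0.04],
    [[0,0,0],0],
  ],
)

```text
t: 12.85
tool_pos: [0.4738, -0.25, 0.2595]
tool_rot: [2.975, 1.004, 0.001]
contact_force: [-0.6, 1.8, 8.2]
opening: -0.0002
grip_force: 5.5
```

```bash
python3 - <<'E'
from h import *
from station import ctrl,vision
w=vision.get_image("side")
a=cv2.resize(w["image"][90:250,140:330],(712,600),interpolation=cv2.INTER_CUBIC)
cv2.imwrite("pics/g2.png",a)
E
```

```text
(no output)
```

View pics/g2.png

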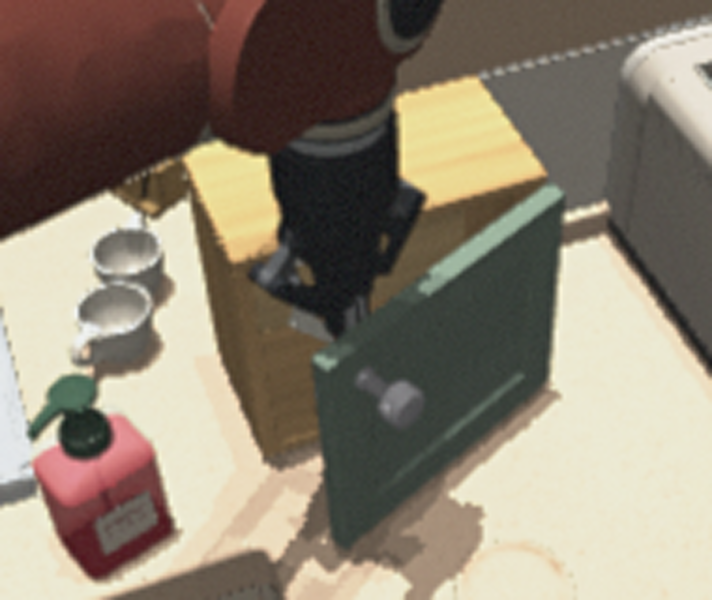

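The door is clearly past the catch at about 0.4, with its free edge at (320,360), and the fingers are still pressing the pad at (345,325). I'll carry on opening along the arc.

drive_tool(
  rows=[
    [[-0.007,0,0],-0.04],
    [[-0.008,0,0],-0.04],
    [[-0.007,0,0],-0.04],
    [[-0.007,0,0],-0.04],
    [[-0.008,-0.001,0],-0.04],
    [[-0.007,0,0],-0.04],
    [[-0.007,0,0],-0.04],
    [[-0.008,0,0],-0.04],
    [[-0.007,0,0],-0.04],
    [[-0.008,0,0],-0.04],
  ],
)

```text
t: 13.9
tool_pos: [0.4241, -0.3038, 0.2595]
tool_rot: [2.714, 1.577, 0.001]
contact_force: [0.4, 0.8, 7.3]
opening: 0.0001
grip_force: 5.0
```

```bash
python3 - <<'E'
from h import *
from station import ctrl
o=ctrl.get_obs();p=o["tool_pos"];z=p[2]
q=min(np.linspace(.2,1.3,1101),key=lambda q:np.hypot(*(dpt(q,.008,.185)-p[:2])));print(q,dpt(q,.008,.185)-p[:2],o["q"])
rows(o,[(*dpt(a,.007,.185),z,yang(a)-np.pi) for a in np.linspace(q,1.25,12)[1:]],[1]*11)
E
```

```text
0.8 [-0.00066873  0.00045512] [-7.64354176e-01 -1.67129821e-01  1.89857215e+00 -1.54142634e-04
  1.40727862e+00 -2.46009591e-01]
[[[-0.009,-0.001,-0.0],-0.043],[[-0.007,-0.0,-0.0],-0.041],[[-0.008,-0.0,-0.0],-0.041],[[-0.007,-0.0,-0.0],-0.041],[[-0.008,-0.0,-0.0],-0.041],[[-0.007,-0.001,-0.0],-0.041],[[-0.008,0.0,-0.0],-0.041],[[-0.008,0.0,-0.0],-0.041],[[-0.007,0.0,-0.0],-0.041],[[-0.008,-0.0,-0.0],-0.041]]
[[[-0.007,-0.0,-0.0],-0.041]]
```

drive_tool(
  rows=[
    [[-0.009,-0.001,0],-0.04],
    [[-0.007,0,0],-0.04],
    [[-0.008,0,0],-0.04],
    [[-0.007,0,0],-0.04],
    [[-0.008,0,0],-0.04],
    [[-0.007,-0.001,0],-0.04],
    [[-0.008,0,0],-0.04],
    [[-0.008,0,0],-0.04],
    [[-0.007,0,0],-0.04],
    [[-0.008,0,0],-0.04],
  ],
)

```text
t: 14.9
tool_pos: [0.3977, -0.3754, 0.2599]
tool_rot: [2.344, 2.082, 0.002]
contact_force: [4.4, 0.5, 6.1]
opening: 0.0004
grip_force: 3.5
```

drive_tool(
  rows=[
    [[-0.007,0,0],-0.04],
    [[0,0,0],0],
    [[0,0,-0.02],0],
    [[0,0,-0.04],0],
    [[0,0,-0.04],0],
    [[0.03,-0.03,0],0],
    [[0.03,-0.03,0],0],
    [[0,0,0],0],
  ],
)

```text
t: 15.7
tool_pos: [0.3382, -0.3138, 0.3563]
tool_rot: [-2.307, -2.129, 0.0]
contact_force: [0.1, -0.8, 0.2]
opening: -0.0
grip_force: 0.0
```

```bash
python3 - <<'E'
from h import *
from station import ctrl,vision
w=vision.get_image("top");pickle.dump(w,open("im2.pkl","wb"))
a=cv2.resize(w["image"][100:260,130:330],(750,600),interpolation=cv2.INTER_CUBIC)
cv2.imwrite("pics/g3.png",a)
o=ctrl.get_obs();print(o["q"],o["tool_pos"])
E
```

```text
[-9.09459569e-01 -3.74483785e-01  1.90534069e+00 -4.28442820e-04
  1.61131799e+00 -8.29499883e-01] [ 0.33924975 -0.31524532  0.35667797]
```

View pics/g3.png

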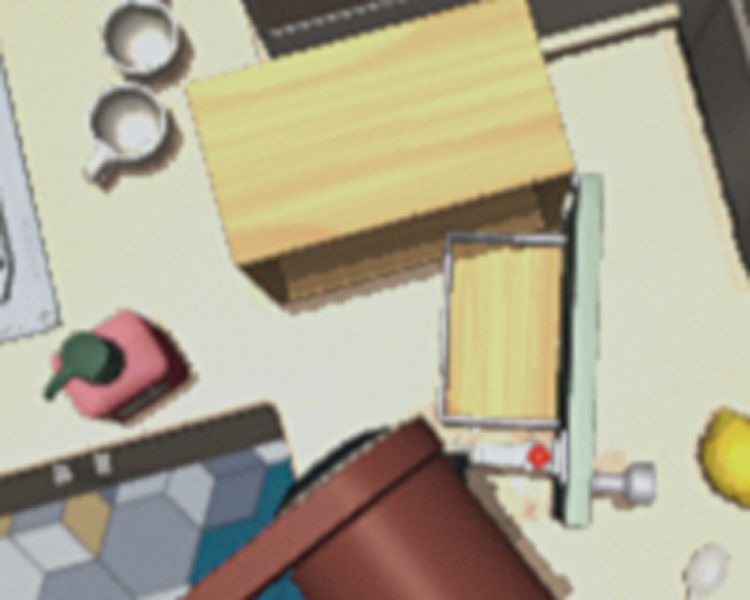

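The door stands wide open, with its free edge at (578,523). The empty rack shows (445,240)–(562,420), and the pump head's light disc is at about (87,358).

```bash
python3 - <<'E'
from h import *
from station import ctrl
t=pickle.load(open("im2.pkl","rb"));A=lambda p:(130+(p[0]+.5)/3.75-.5,100+(p[1]+.5)/3.75-.5)
f=plane(t,A((590,523)),.209);h=plane(t,A((604,175)),.209);fi=plane(t,A((565,523)),.209)
d=f-h;print("door q",np.arctan2(d[1],d[0])-np.pi/2-PSI,f,h,fi)
P=plane(t,A((540,456)),.192);print("pad",P)
q=min(np.linspace(.9,1.5,601),key=lambda q:np.hypot(*(dpt(q,.016,.185)-P[:2])));print("q pad",q,dpt(q,.016,.185))
print("rails",[plane(t,A(p),.063).round(4).tolist() for p in((450,238),(442,420),(560,425),(567,240))])
for a in(q-.05,q,q+.05):print(a,"model rack corners",[dpt(a,x,y).round(4).tolist() for x,y in((.083,.022),(.083,.154),(.001,.154))],dpt(a,.042,.088))
print("head",plane(t,A((87,357)),.165))
im=cv2.resize(t["image"][100:260,130:330],(750,600),interpolation=cv2.INTER_CUBIC)
hsv=cv2.cvtColor(im,cv2.COLOR_BGR2HSV)[300:420,20:140]
m=cv2.inRange(hsv,(60,60,45),(95,255,255));m=cv2.morphologyEx(m,cv2.MORPH_OPEN,cv2.getStructuringElement(2,(25,25)))
ys,xs=np.nonzero(m);print(xs.min()+20,xs.max()+20,ys.min()+300,ys.max()+300,xs.mean()+20,ys.mean()+300)
print(hsv[58,40:130:6,2],hsv[40:100:6,65,2])
E
```

```text
door q 1.2622793851449052 [ 0.35628309 -0.40698253  0.209     ] [ 0.58094034 -0.419017    0.209     ] [ 0.35637634 -0.39107302  0.209     ]
pad [ 0.39946958 -0.37632654  0.192     ]
q pad 1.263 [ 0.39650213 -0.37585951]
rails [[0.5656, -0.3162, 0.063], [0.4294, -0.3095, 0.063], [0.4251, -0.3969, 0.063], [0.5634, -0.4037, 0.063]]
1.2129999999999999 model rack corners [[0.567, -0.3168], [0.4357, -0.3032], [0.4273, -0.3848]] [ 0.49717439 -0.35079156]
1.263 model rack corners [[0.5628, -0.3176], [0.431, -0.3106], [0.4267, -0.3925]] [ 0.49473904 -0.3550146 ]
1.313 model rack corners [[0.5586, -0.3185], [0.4266, -0.3182], [0.4264, -0.4002]] [ 0.49251779 -0.35935409]
head [ 0.46878752 -0.07238083  0.165     ]
64 106 336 374 84.17583268783889 355.10069713400463
[131  94  98 106 106 111 115 118  52  38  36 153 208 204] [ 94 102 106 107 108 104  84 146 214 215]
```

```bash
python3 - <<'E'
from h import *
from station import ctrl
o=ctrl.get_obs();y=np.radians(35)
rows(o,[(.469,-.072,.32,y),(.469,-.072,.216,y)],(9,7))
E
```

```text
[[[0.028,0.012,0.004],-0.077],[[0.027,0.015,0.004],-0.077],[[0.026,0.016,0.004],-0.076],[[0.025,0.018,0.004],-0.077],[[0.023,0.02,0.004],-0.077],[[0.021,0.022,0.004],-0.077],[[0.02,0.024,0.005],-0.076],[[0.018,0.024,0.004],-0.077],[[0.016,0.027,0.004],-0.077],[[-0.0,-0.0,0.015],0.0]]
[[[-0.0,-0.0,0.015],0.0],[[-0.0,-0.0,0.014],0.0],[[-0.0,-0.0,0.015],0.0],[[-0.0,-0.0,0.015],0.0],[[-0.0,-0.0,0.015],0.0],[[-0.0,-0.0,0.015],0.0]]
```

drive_tool(
  rows=[
    [[0.028,0.012,0.004],-0.077],
    [[0.027,0.015,0.004],-0.077],
    [[0.026,0.016,0.004],-0.076],
    [[0.025,0.018,0.004],-0.077],
    [[0.023,0.02,0.004],-0.077],
    [[0.021,0.022,0.004],-0.077],
    [[0.02,0.024,0.005],-0.076],
    [[0.018,0.024,0.004],-0.077],
    [[0.016,0.027,0.004],-0.077],
    [[0,0,0],0],
  ],
  jaw=0,
)

```text
t: 16.75
tool_pos: [0.4715, -0.0708, 0.3193]
tool_rot: [-1.442, -2.788, -0.0]
contact_force: [-0.6, 0.9, -0.6]
opening: 0.0857
grip_force: 0.0
```

drive_tool(
  rows=[
    [[0,0,0],0],
    [[0,0,0.015],0],
    [[0,0,0.015],0],
    [[0,0,0.015],0],
    [[0,0,0.015],0],
    [[0,0,0.015],0],
    [[0,0,0.015],0],
    [[0,0,0.014],0],
    [[0,0,0],0],
    [[0,0,0],0],
  ],
)

```text
t: 17.75
tool_pos: [0.4704, -0.0729, 0.2167]
tool_rot: [-1.45, -2.786, 0.0]
contact_force: [0.5, 0.4, 0.5]
opening: 0.0856
grip_force: 0.0
```

```bash
python3 - <<'E'
from h import *
from station import ctrl,vision
w=vision.get_image("side");v=vision.get_image("top")
a=cv2.resize(w["image"][110:260,110:230],(400,500),interpolation=cv2.INTER_CUBIC)
b=cv2.resize(v["image"][150:250,110:190],(400,500),interpolation=cv2.INTER_CUBIC)
cv2.imwrite("pics/g4.png",np.hstack([a,b]))
o=ctrl.get_obs();print(o["q"],o["tool_pos"],o["contact_force"])
E
```

```text
[-3.10344054e-01 -2.45917817e-01  2.03728018e+00 -1.45627080e-05
  1.34852929e+00 -9.21428345e-01] [ 0.47090443 -0.07310292  0.21785508] [ 0.96906445 -0.16510313 -0.31466685]
```

View pics/g4.png

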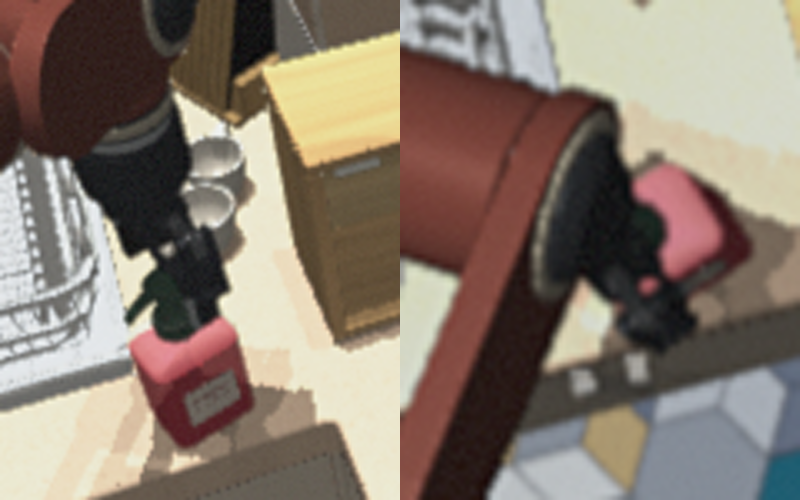

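The side half shows the pump head at (175,300) with one finger at (205,270). The top half shows the head at (650,230) and the near finger at (655,315). I'll check these against projections.

```bash
python3 - <<'E'
from h import *
d=pickle.load(open("im0.pkl","rb"));u=np.array([np.cos(.611),np.sin(.611),0]);g=np.array([.4705,-.073,.15])
for n,X in(("head",[.469,-.072,.16]),("near inner tip",g-.0425*u),("near outer",g-.057*u),("far inner",g+.0425*u),("bodyface near",g-.0425*u+[0,0,.066])):
    a=proj(d["side"],X);b=proj(d["top"],X)
    print(n,((a-[110,110])*3.333).round(),((b-[110,150])*5+[400,0]).round())
E
```

```text
head [168. 285.] [616. 225.]
near inner tip [204. 325.] [670. 291.]
near outer [215. 337.] [686. 314.]
far inner [141. 261.] [577. 157.]
bodyface near [187. 264.] [637. 283.]
```

The projections match, with the head between the fingers. Closing now.

drive_tool(
  rows=[
    [[0,0,0],0],
    [[0,0,0],0],
    [[0,0,0],0],
    [[0,0,0],0],
    [[0,0,0],0],
    [[0,0,0],0],
    [[0,0,0],0],
  ],
  jaw=1,
  grip_force=50,
)

```text
t: 18.55
tool_pos: [0.4708, -0.073, 0.2176]
tool_rot: [1.45, 2.786, 0.001]
contact_force: [2.2, 0.6, 4.0]
opening: 0.0321
grip_force: 49.5
```

drive_tool(
  rows=[
    [[0,0,-0.005],0],
    [[0,0,-0.01],0],
    [[0,0,-0.015],0],
    [[0,0,-0.015],0],
    [[0,0,-0.015],0],
    [[0,0,-0.015],0],
    [[0,0,-0.015],0],
    [[0,0,0],0],
    [[0,0,0],0],
  ],
)

```text
t: 19.45
tool_pos: [0.4705, -0.073, 0.3073]
tool_rot: [1.45, 2.786, 0.0]
contact_force: [0.3, -1.2, -4.2]
opening: 0.0319
grip_force: 50.0
```

```bash
python3 - <<'E'
from h import *
from station import ctrl
o=ctrl.get_obs();y=yang(1.263)-np.pi/2;print(o["opening"],o["tool_pos"],o["contact_force"])
z=o["tool_pos"][2]
rows(o,[(.40,-.20,z,y),(.496,-.351,z,y)],(10,10))
E
```

```text
0.03189790090766098 [ 0.47048863 -0.07301161  0.30734152] [ 0.2840596  -1.23516764 -4.16206934]
[[[-0.006,-0.013,-0.0],-0.091],[[-0.005,-0.014,-0.0],-0.09],[[-0.004,-0.014,-0.0],-0.091],[[-0.003,-0.014,-0.0],-0.091],[[-0.001,-0.015,-0.0],-0.09],[[-0.0,-0.014,-0.0],-0.091],[[0.001,-0.015,-0.0],-0.091],[[0.003,-0.014,-0.0],-0.091],[[0.003,-0.014,-0.0],-0.09],[[0.006,-0.013,-0.0],-0.091]]
[[[-0.01,-0.015,-0.0],0.0],[[-0.011,-0.014,-0.0],0.0],[[-0.01,-0.015,-0.0],0.0],[[-0.011,-0.014,-0.0],0.0],[[-0.01,-0.015,-0.0],0.0],[[-0.011,-0.015,-0.0],0.0],[[-0.01,-0.014,-0.0],0.0],[[-0.01,-0.015,-0.0],0.0],[[-0.011,-0.015,-0.0],0.0],[[-0.01,-0.014,-0.0],0.0]]
```

drive_tool(
  rows=[
    [[-0.006,-0.013,0],-0.091],
    [[-0.005,-0.014,0],-0.09],
    [[-0.004,-0.014,0],-0.091],
    [[-0.003,-0.014,0],-0.091],
    [[-0.001,-0.015,0],-0.09],
    [[0,-0.014,0],-0.091],
    [[0.001,-0.015,0],-0.091],
    [[0.003,-0.014,0],-0.091],
    [[0.003,-0.014,0],-0.09],
    [[0.006,-0.013,0],-0.091],
  ],
)

```text
t: 20.45
tool_pos: [0.3988, -0.1997, 0.3054]
tool_rot: [-0.077, -3.139, -0.002]
contact_force: [0.2, -0.1, -3.6]
opening: 0.0315
grip_force: 50.2
```

drive_tool(
  rows=[
    [[-0.01,-0.015,0],0],
    [[-0.011,-0.014,0],0],
    [[-0.01,-0.015,0],0],
    [[-0.011,-0.014,0],0],
    [[-0.01,-0.015,0],0],
    [[-0.011,-0.015,0],0],
    [[-0.01,-0.014,0],0],
    [[-0.01,-0.015,0],0],
    [[-0.011,-0.015,0],0],
    [[-0.01,-0.014,0],0],
  ],
)

```text
t: 21.45
tool_pos: [0.4957, -0.3511, 0.3049]
tool_rot: [-0.083, -3.138, -0.003]
contact_force: [0.6, -0.8, -3.7]
opening: 0.032
grip_force: 50.2
```

drive_tool(
  rows=[
    [[0,0,0],0],
    [[0,0,0],0],
    [[0,0,0],0],
    [[0,0,0],0],
  ],
)

```text
t: 21.85
tool_pos: [0.4954, -0.3501, 0.3066]
tool_rot: [-0.082, -3.14, -0.001]
contact_force: [-0.1, 0.6, -3.5]
opening: 0.0318
grip_force: 50.3
```

```bash
python3 - <<'E'
from h import *
from station import ctrl,vision
v=vision.get_image("top");w=vision.get_image("side");pickle.dump(v,open("im3.pkl","wb"))
b=cv2.resize(v["image"][120:230,180:310],(400,338),interpolation=cv2.INTER_CUBIC)
a=cv2.resize(w["image"][110:260,180:330],(400,400),interpolation=cv2.INTER_CUBIC)
cv2.imwrite("pics/g5.png",np.hstack([a,cv2.copyMakeBorder(b,0,62,0,0,0)]))
o=ctrl.get_obs();R=Rn.from_rotvec(o["tool_rot"]).as_matrix();print(o["tool_pos"],np.arctan2(R[1,1],R[0,1]),o["q"],o["contact_force"])
E
```

```text
[ 0.49544157 -0.35025194  0.30695649] 1.518353115857431 [-7.37961700e-01  8.14505173e-03  1.65331891e+00 -3.43520103e-05
  1.48018521e+00 -2.25631171e+00] [-1.10378897  0.45449472 -4.98330541]
```

View pics/g5.png

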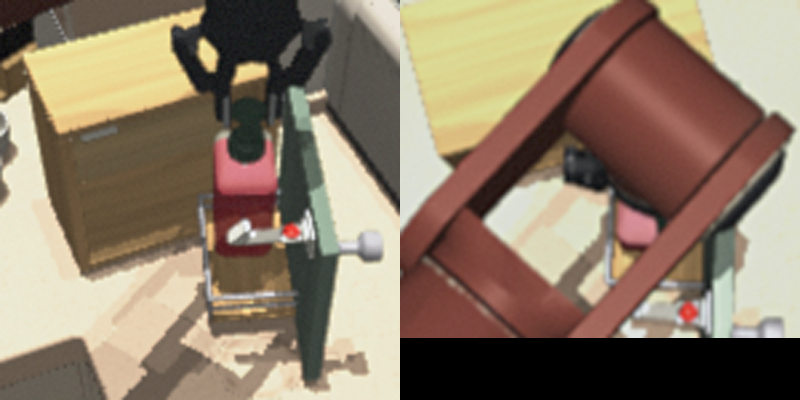

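The bottle hangs over the rack with its body centred between rail and door in the side view at (245,200), and it is aligned with the door. I'll lower it while watching the force.

drive_tool(
  rows=[
    [[0,0,0.01],0],
    [[0,0,0.01],0],
    [[0,0,0.01],0],
    [[0,0,0.008],0],
    [[0,0,0],0],
  ],
)

```text
t: 22.45
tool_pos: [0.4949, -0.3501, 0.2662]
tool_rot: [-0.083, -3.137, -0.004]
contact_force: [-0.4, 0.0, -3.7]
opening: 0.0321
grip_force: 50.3
```

drive_tool(
  rows=[
    [[0,0,0.006],0],
    [[0,0,0.006],0],
    [[0,0,0.004],0],
    [[0,0,0],0],
  ],
)

```text
t: 22.85
tool_pos: [0.4954, -0.3505, 0.2519]
tool_rot: [-0.083, -3.139, -0.002]
contact_force: [0.4, -0.7, -4.3]
opening: 0.0319
grip_force: 50.4
```

drive_tool(
  rows=[
    [[0,0,0.003],0],
    [[0,0,0.002],0],
    [[0,0,0],0],
    [[0,0,0],0],
  ],
)

```text
t: 23.25
tool_pos: [0.4957, -0.3508, 0.248]
tool_rot: [0.083, 3.14, -0.0]
contact_force: [0.5, -0.4, -4.7]
opening: 0.0323
grip_force: 50.5
```

drive_tool(
  rows=[
    [[0,0,0.001],0],
    [[0,0,0.001],0],
    [[0,0,0],0],
    [[0,0,0],0],
  ],
)

```text
t: 23.65
tool_pos: [0.4961, -0.3511, 0.2476]
tool_rot: [0.083, 3.139, -0.002]
contact_force: [-1.5, 2.0, 6.4]
opening: 0.0316
grip_force: 51.1
```

Bottle on the floor. I'll open partway, since the door face is close, and lift off.

drive_tool(
  rows=[
    [[0,0,0],0],
    [[0,0,0],0],
    [[0,0,0],0],
    [[0,0,0],0],
    [[0,0,0],0],
  ],
  jaw=0.45,
)

```text
t: 24.15
tool_pos: [0.4956, -0.3507, 0.2457]
tool_rot: [-0.083, -3.14, -0.0]
contact_force: [-0.5, 0.5, 1.2]
opening: 0.0471
grip_force: 0.0
```

drive_tool(
  rows=[
    [[0,0,-0.005],0],
    [[0,0,-0.01],0],
    [[0,0,-0.015],0],
    [[0,0,-0.02],0],
    [[0,0,-0.025],0],
    [[0,0,-0.025],0],
    [[0,0,0],0],
  ],
)

```text
t: 24.85
tool_pos: [0.4969, -0.3518, 0.3529]
tool_rot: [0.083, 3.133, -0.011]
contact_force: [0.8, -0.9, 1.2]
opening: 0.0464
grip_force: 0.0
```

```bash
python3 - <<'E'
from h import *
from station import ctrl,vision
o=ctrl.get_obs();print(o["opening"],o["tool_pos"],o["contact_force"],o["q"],o["t"])
w=vision.get_image("side")
hsv=cv2.cvtColor(w["image"],cv2.COLOR_BGR2HSV)
m=cv2.inRange(hsv,(165,90,60),(180,255,255));k,l,st,ce=cv2.connectedComponentsWithStats(m)
print([(st[i].tolist(),ce[i].round()) for i in range(1,k) if st[i,4]>40])
c=[.4955,-.351]
print("expect head",proj(w,[*c,.195]).round(),"body top",proj(w,[*c,.135]).round(),"bottom",proj(w,[*c,.03]).round())
m=cv2.inRange(hsv,(55,60,20),(95,255,255))[140:190,255:295]
print("\n".join("".join(".#"[x>0] for x in r) for r in m[::2]))
E
```

```text
0.04642915896283519 [ 0.49691112 -0.35182184  0.35294467] [ 0.75610471 -0.87105123  1.23437626] [-7.38257557e-01 -1.48089643e-02  1.60008367e+00 -5.19339122e-06
  1.54579854e+00 -2.25634763e+00] 24.85
[([260, 179, 22, 19, 203], array([270., 188.])), ([261, 201, 20, 18, 260], array([271., 209.])), ([281, 283, 35, 44, 866], array([297., 306.]))]
expect head [272. 167.] body top [272. 183.] bottom [271. 209.]Traceback (most recent call last):
  File "<stdin>", line 11, in <module>
  File "<stdin>", line 11, in <genexpr>
  File "<stdin>", line 11, in <genexpr>
TypeError: string indices must be integers, not 'numpy.bool'
```

The bottle stands in the rack: the red body is at columns 260–282, rows 179–219, against an expected centre of (271,196). Next I go over to the outside of the door and push it shut.

```bash
python3 - <<'E'
from h import *
from station import ctrl
o=ctrl.get_obs();q=1.263;y=yang(q)-np.pi/2
P=dpt(q,-.060,.15);print(P)
rows(o,[(*P,.353,y),(*P,.25,y)],(5,5))
print("push")
P0=dpt(q,-.036,.15);o["tool_pos"]=np.array([*P,.25]);o["tool_rot"]=(Rn.from_rotvec([0,0,y-np.pi/2])*Rn.from_matrix(np.array([[-1,0,0],[0,1,0],[0,0,-1.]]))).as_rotvec()
qs=np.arange(q-.04,.03,-.04)
rows(o,[(*P0,.25,y)]+[(*dpt(a,-.032,.15),.25,yang(a)-np.pi/2) for a in qs],[4]+[1]*len(qs));print(len(qs),qs[-1])
E
```

```text
[ 0.4274427  -0.45360063]
[[[0.013,-0.021,-0.001],0.0],[[0.012,-0.021,-0.0],0.0],[[0.013,-0.021,-0.001],0.0],[[0.013,-0.022,-0.0],0.0],[[0.012,-0.021,-0.001],0.0],[[0.0,0.0,0.021],0.0],[[0.0,0.0,0.02],0.0],[[0.0,0.0,0.021],0.0],[[0.0,0.0,0.021],0.0],[[0.0,0.0,0.02],0.0]]
push
[[[0.0,0.006,-0.0],0.0],[[-0.0,0.006,-0.0],0.0],[[-0.0,0.006,-0.0],0.0],[[-0.0,0.006,-0.0],0.0],[[0.001,0.01,-0.0],0.04],[[0.001,0.006,-0.0],0.04],[[0.001,0.006,-0.0],0.04],[[0.002,0.006,-0.0],0.04],[[0.001,0.006,-0.0],0.04],[[0.001,0.006,-0.0],0.04]]
[[[0.001,0.006,-0.0],0.04],[[0.001,0.006,-0.0],0.04],[[0.001,0.006,-0.0],0.04],[[0.002,0.006,-0.0],0.04],[[0.001,0.006,-0.0],0.04],[[0.001,0.006,-0.0],0.04],[[0.001,0.006,-0.0],0.04],[[0.001,0.006,-0.0],0.04],[[0.001,0.006,-0.0],0.04],[[0.002,0.006,-0.0],0.04]]
[[[0.001,0.006,-0.0],0.04],[[0.001,0.006,-0.0],0.04],[[0.001,0.006,-0.0],0.04],[[0.001,0.006,-0.0],0.04],[[0.002,0.006,-0.0],0.04],[[0.001,0.006,-0.0],0.04],[[0.001,0.007,-0.0],0.04],[[0.001,0.006,-0.0],0.04],[[0.001,0.006,-0.0],0.04],[[0.001,0.006,-0.0],0.04]]
[[[0.001,0.006,-0.0],0.04],[[0.002,0.006,-0.0],0.04],[[0.001,0.006,-0.0],0.04],[[0.001,0.006,-0.0],0.04]]
30 0.06299999999999883
```

drive_tool(
  rows=[
    [[0.013,-0.021,0],0],
    [[0.012,-0.021,0],0],
    [[0.013,-0.021,0],0],
    [[0.013,-0.022,0],0],
    [[0.012,-0.021,0],0],
    [[0,0,0],0],
    [[0,0,0],0],
    [[0,0,0],0],
  ],
  jaw=1,
)

```text
t: 25.7
tool_pos: [0.4275, -0.4525, 0.3454]
tool_rot: [-0.082, -3.14, -0.002]
contact_force: [-0.1, -0.5, 0.6]
opening: -0.0001
grip_force: 0.0
```

drive_tool(
  rows=[
    [[0,0,0.02],0],
    [[0,0,0.02],0],
    [[0,0,0.021],0],
    [[0,0,0.021],0],
    [[0,0,0.02],0],
    [[0,0,0],0],
  ],
)

```text
t: 26.3
tool_pos: [0.4267, -0.4509, 0.2399]
tool_rot: [-0.081, -3.136, -0.009]
contact_force: [-0.6, 1.1, -0.3]
opening: 0.0003
grip_force: 0.0
```

drive_tool(
  rows=[
    [[0,0.006,0],0],
    [[0,0.006,0],0],
    [[0,0.006,0],0],
    [[0,0.006,0],0],
    [[0.001,0.01,0],0.04],
    [[0.001,0.006,0],0.04],
    [[0.001,0.006,0],0.04],
    [[0.002,0.006,0],0.04],
    [[0.001,0.006,0],0.04],
    [[0.001,0.006,0],0.04],
  ],
)

```text
t: 27.3
tool_pos: [0.4272, -0.3884, 0.2447]
tool_rot: [0.461, 3.107, -0.002]
contact_force: [-0.6, 0.3, 0.6]
opening: 0.0003
grip_force: 0.3
```

drive_tool(
  rows=[
    [[0.001,0.006,0],0.04],
    [[0.001,0.006,0],0.04],
    [[0.001,0.006,0],0.04],
    [[0.002,0.006,0],0.04],
    [[0.001,0.006,0],0.04],
    [[0.001,0.006,0],0.04],
    [[0.001,0.006,0],0.04],
    [[0.001,0.006,0],0.04],
    [[0.001,0.006,0],0.04],
    [[0.002,0.006,0],0.04],
  ],
)

```text
t: 28.3
tool_pos: [0.4439, -0.3298, 0.2446]
tool_rot: [1.069, 2.953, -0.001]
contact_force: [-0.3, -0.6, 0.3]
opening: -0.0001
grip_force: 0.3
```

drive_tool(
  rows=[
    [[0.001,0.006,0],0.04],
    [[0.001,0.006,0],0.04],
    [[0.001,0.006,0],0.04],
    [[0.001,0.006,0],0.04],
    [[0,0,0],0],
  ],
)

```text
t: 28.8
tool_pos: [0.4576, -0.3092, 0.2445]
tool_rot: [1.298, 2.86, -0.0]
contact_force: [0.5, -0.7, -0.4]
opening: -0.0004
grip_force: 0.0
```

```bash
python3 - <<'E'
from h import *
from station import ctrl
o=ctrl.get_obs();p=o["tool_pos"];R=Rn.from_rotvec(o["tool_rot"]).as_matrix();yw=np.arctan2(R[1,1],R[0,1])
q=min(np.linspace(0,1.3,1301),key=lambda q:np.hypot(*(dpt(q,-.0325,.15)-p[:2])));print(q,yw-PSI,dpt(q,-.0325,.15)-p[:2],p,o["q"])
qs=np.arange(q-.04,.0,-.04)
rows(o,[(*dpt(a,-.032,.15),p[2],yang(a)-np.pi/2) for a in qs],[1]*len(qs));print(qs[-1])
E
```

```text
0.458 0.4640117933935859 [ 0.00013999 -0.00014922] [ 0.45756102 -0.30924877  0.24445704] [-7.29181536e-01 -7.70705512e-02  1.84237161e+00  2.03980343e-04
  1.37542059e+00 -1.44823271e+00]
[[[0.001,0.007,-0.0],0.046],[[0.001,0.006,-0.0],0.04],[[0.001,0.006,-0.0],0.04],[[0.001,0.006,-0.0],0.04],[[0.001,0.006,-0.0],0.04],[[0.002,0.006,-0.0],0.04],[[0.001,0.006,-0.0],0.04],[[0.001,0.006,-0.0],0.04],[[0.001,0.006,-0.0],0.04],[[0.001,0.006,-0.0],0.04]]
[[[0.001,0.006,-0.0],0.04]]
0.018000000000000238
```

drive_tool(
  rows=[
    [[0.001,0.007,0],0.04],
    [[0.001,0.006,0],0.04],
    [[0.001,0.006,0],0.04],
    [[0.001,0.006,0],0.04],
    [[0.001,0.006,0],0.04],
    [[0.002,0.006,0],0.04],
    [[0.001,0.006,0],0.04],
  ],
)

```text
t: 29.5
tool_pos: [0.4878, -0.2793, 0.2443]
tool_rot: [1.688, 2.65, -0.001]
contact_force: [-0.9, 1.2, 0.5]
opening: -0.0004
grip_force: 0.4
```

drive_tool(
  rows=[
    [[0.001,0.006,0],0.04],
    [[0.001,0.006,0],0.04],
    [[0.001,0.006,0],0.04],
    [[0.001,0.005,0],0.04],
    [[0,0,0],0],
  ],
)

```text
t: 30.0
tool_pos: [0.5083, -0.2666, 0.2443]
tool_rot: [1.89, 2.509, 0.0]
contact_force: [0.2, -0.4, 0.2]
opening: 0.0001
grip_force: 0.0
```

drive_tool(
  rows=[
    [[0,0.003,0],0],
    [[0,0.002,0],0],
    [[0,0,0],0],
    [[0,0,0],0],
  ],
)

```text
t: 30.4
tool_pos: [0.5129, -0.2655, 0.2439]
tool_rot: [1.892, 2.508, -0.0]
contact_force: [-0.6, 0.2, -0.1]
opening: -0.0002
grip_force: 0.0
```

drive_tool(
  rows=[
    [[0,0.002,0],0],
    [[0,0.001,0],0],
    [[0,0,0],0],
    [[0,0,0],0],
  ],
)

```text
t: 30.8
tool_pos: [0.514, -0.2652, 0.2439]
tool_rot: [-1.89, -2.504, 0.006]
contact_force: [-9.8, -0.6, 4.9]
opening: 0.0002
grip_force: 5.6
```

drive_tool(
  rows=[
    [[0,0.002,0],0],
    [[0,0.001,0],0],
    [[0,0,0],0],
    [[0,0,0],0],
  ],
)

```text
t: 31.2
tool_pos: [0.5145, -0.2651, 0.244]
tool_rot: [-1.887, -2.499, 0.015]
contact_force: [-21.7, -2.7, 9.3]
opening: 0.0003
grip_force: 11.7
```

Firm stop at 22 N. I'll back off, get clear and check the door angle numerically.

drive_tool(
  rows=[
    [[0,-0.008,0],0],
    [[0,-0.02,0],0],
    [[0,-0.03,-0.02],0],
    [[0,-0.04,-0.03],0],
    [[0,-0.04,-0.03],0],
    [[-0.03,-0.03,0],0],
    [[-0.03,0,0],0],
    [[-0.03,0,0],0],
    [[-0.03,0,0],0],
    [[0,0,0],0],
  ],
)

```text
t: 32.2
tool_pos: [0.3901, -0.4277, 0.3234]
tool_rot: [1.894, 2.506, -0.0]
contact_force: [1.1, -0.7, -0.6]
opening: 0.0001
grip_force: 0.0
```

```bash
python3 - <<'E'
from h import *
from station import ctrl,vision
o=ctrl.get_obs();print(o["tool_pos"],o["contact_force"],o["t"])
v=vision.get_image("top");w=vision.get_image("side")
pickle.dump({"top":v,"side":w},open("im4.pkl","wb"))
d0=pickle.load(open("im0.pkl","rb"))
# top edge of door: light pale-green; edges along rays across the door at several stations
for n,vv in(("now",v),("start",d0["top"])):
    im=cv2.GaussianBlur(vv["image"],(3,3),0).astype(float)
    for y in(.20,.15,.10,.05):
        xs=np.arange(-.05,.03,.001)
        px=np.array([proj(vv,[*dpt(0,x,y),.209]) for x in xs],np.float32)
        c=cv2.remap(vv["image"],px[None,:,0],px[None,:,1],1)[0].astype(int)
        g=(c[:,1]-c[:,2])  # green minus red
        print(n,y,"palegreen x:",[int(1000*x) for x,a,b in zip(xs,g,c[:,1]) if a>8 and b>110][::3])
K0=d0["side"]; kn=proj(w,[*dpt(0,-.053,.2),.179]);print("knob expected side",kn, "top",proj(v,[*dpt(0,-.053,.2),.179]))
for n,vv in(("top",v),("side",w)):
    k=proj(vv,[*dpt(0,-.055,.2),.179]).astype(int)
    s=vv["image"][k[1]-12:k[1]+13,k[0]-12:k[0]+13]
    hs=cv2.cvtColor(s,cv2.COLOR_BGR2HSV);m=(hs[...,1]<40)&(hs[...,2]>110)
    ys,xs=np.nonzero(m);print(n,k,len(xs),xs.mean()+k[0]-12,ys.mean()+k[1]-12)
E
```

```text
[ 0.39014525 -0.42772415  0.32336195] [ 1.12183578 -0.67399156 -0.55941823] 32.2
now 0.2 palegreen x: [-18, -15, -12, -9, -6, -3]
now 0.15 palegreen x: [-16, -13, -10, -7, -4, -1]
now 0.1 palegreen x: [-16, -13, -10, -7, -4, -1]
now 0.05 palegreen x: [-15, -12, -9, -6, -3, 0]
start 0.2 palegreen x: [-28, -25, -22, -19, -16, -13]
start 0.15 palegreen x: [-25, -22, -19, -16, -13, -10]
start 0.1 palegreen x: [-22, -19, -16, -13, -10, -7]
start 0.05 palegreen x: [-18, -15, -12, -9, -6, -3]
knob expected side [220.77798499 181.38528419] top [210.96889551 189.9609238 ]
top [211 190] 380 208.2 192.24473684210525
side [221 181] 95 219.14736842105262 175.96842105263158
```

```bash
python3 - <<'E'
from h import *
v=pickle.load(open("im4.pkl","rb"))
for n in("top","side"):
    vv=v[n];W=[];D=[];ys=np.arange(.03,.215,.008)
    for y in ys:
        xs=np.arange(-.06,.05,.0005)
        px=np.array([proj(vv,[*dpt(0,x,y),.209]) for x in xs],np.float32)
        c=cv2.remap(vv["image"],px[None,:,0],px[None,:,1],cv2.INTER_CUBIC)[0].astype(int)
        g=c[:,1]-c[:,2]; r=c[:,2]-c[:,0]
        dd=[x for x,a,b in zip(xs,g,c[:,1]) if a>8 and b>110]
        px=np.array([proj(vv,[*dpt(0,x,y),.215]) for x in xs],np.float32)
        c=cv2.remap(vv["image"],px[None,:,0],px[None,:,1],cv2.INTER_CUBIC)[0].astype(int)
        ww=[x for x,a,b in zip(xs,c[:,2]-c[:,0],c[:,2]) if a>60 and b>150]
        D.append((min(dd),max(dd)) if dd else (np.nan,)*2);W.append(min(ww) if ww else np.nan)
    D=np.array(D);W=np.array(W);ok=np.isfinite(D[:,0])&np.isfinite(W)
    for nm,a in(("outer",D[:,0]),("inner",D[:,1]),("wood",W)):
        print(n,nm,np.polyfit(ys[ok],a[ok],1).round(4),ok.sum())
E
```

```text
top outer [-0.015  -0.0155] 24
top inner [-0.0129  0.0005] 24
top wood [-0.0142  0.0035] 24
side outer [-0.0178 -0.0139] 24
side inner [-0.0184  0.0026] 24
side wood [-0.0127  0.0031] 24
```

The door's top edge is parallel to the carcass front to within about 0.005 rad, so it is shut. The arm is clear.

```bash
python3 -c "
from station import ctrl
print(ctrl.finish_job())"
```

```text
the job is handed in; nothing more can be done
None
```

The red bottle is standing in the door rack and the door is shut, parallel to the carcass to within about 0.005 rad; I handed the job in at about 32 s. I saw no sign that the catch failed to snap back, but I didn't check it directly, and the hand-in returned no verdict.

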